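# Put the field standard away for the day

### The job

Shut the calibration bench down. First slide the flat range grip on top of the black field standard fully to its zero stop (robot's right), then put every accessory on the bench (terminal adapters and coils, as many as are there) into the standard's open drawer, push the drawer fully home, and only then slide the round transport-lock knob fully to its locked stop (robot's left). Also push the hand-held meter across the bench, without lifting it, until it lies squarely within its four corner marks; leave the other things on the bench alone.

Things in the scene. Friction and masses are not known exactly. Their poses are not given: they have to be found in the camera images.
- standard: Fixed black bench instrument, 200 deep (x) x 360 wide (y) x 105 high, front roughly towards the robot. Origin: centre of its underside; own x from front to rear (away from the robot), y to the robot's left, z up. Two slides stand on its top, 60 behind the front face; a drawer opens from the front face (own x = -100). A row of low terminals at the rear of the top.
- range_slide (a joint): Position of the range grip, m: 0 at the robot's-left end of its track, 0.060 at its zero stop (own -y of the standard, robot's right, white dot beside it). Friction about 2 N; stays where left.
- range_grip (a point): Centre of the top of the range grip: an upright flat grey block 32 (x of the standard) x 14 (y, the way it slides) x 32 high; its top is 140 above the bench. It is the one on the right half of the top.
- lock_slide (a joint): Position of the transport-lock knob, m: 0 unlocked, 0.045 at its locked stop (own +y of the standard, robot's left, white bar beside it). Friction about 2 N; stays where left. It does not block the drawer.
- lock_grip (a point): Centre of the top of the transport-lock knob: a round steel knob, 26 diameter, 24 high, on a thin 8 mm stem, top 140 above the bench, on the left half of the standard's top.
- kit_drawer (a joint): How far the drawer is open, m: 0 is fully home against its stop, 0.13 fully open. It slides along own x of the standard (home is +x), friction about 2 N, and stays where left.
- kit_in (a point): Centre of the drawer's inner floor, 22 above the bench; moves with the drawer, axes as the standard's. The inside is 168 (x) x 290 (y), walls 6 thick, 44 high above the floor. Open by d, only its front is uncovered: point x from -84 to -84 + d - 6; the rest is under the instrument.
- kit_front (a point): Centre of the outer face of the drawer's front panel (aluminium, 340 wide, from 12 to 85 above the bench, 15 thick, flat, no handle sticking out; it stays 15 in front of the instrument's face when home). Axes as the standard's; push it along +x.
- meter: Black hand-held digital meter, 150 long (x) x 80 wide (y) x 34 high, 0.35 kg, lying face up. Origin: centre of its underside.
- meter_spot: Where the meter belongs: four flat black corner marks on the bench (no height), framing about 174 (x) x 104 (y). Origin: centre of the frame on the bench; the meter's x goes along its x, either way round.
- adapter_a: Terminal adapter: black block 60 long (x) x 26 wide (y) x 22 high with two brass posts (14 diameter, 8 high, at x = -19 and +19) on top. Origin: centre of its underside, z up, x along its length. About 0.1 kg. May be absent (None).
- adapter_b: Second terminal adapter, same as adapter_a. May be absent (None).
- coil_a: Small pick-up coil: two white square flanges 36 x 36 x 6 with a copper winding (32 diameter) between, 36 high over all. Origin: centre of its underside, z up, x along its length. About 0.1 kg. May be absent (None).
- coil_b: Second pick-up coil, same as coil_a. May be absent (None).
- tape_roll: Bystander: roll of clear tape, 76 diameter, 19 high, lying flat. Origin: centre of its underside.
- calculator: Bystander: pocket calculator 80 x 130 x 13. Origin: centre of its underside.
- fuse_box: Bystander: small brown cardboard fuse box 30 x 22 x 14. Origin: centre of its underside. Not an accessory; it stays on the bench.
- screwdriver: Bystander: screwdriver lying on the bench, handle to its own -x.
- notepad: Bystander: paper notepad 100 x 150 x 12. Origin: centre of its underside.
- spray_can: Bystander: metal can, 52 diameter, 120 high. Origin: centre of its underside.
- mug: Bystander: white mug, 76 diameter, 85 high. Origin: centre of its underside.

How it is judged:
By the outcome, as a careful person would: the job done as asked, in the order asked, and still so for the second after the job is handed in, with the robot touching nothing.
Of adapter_a, adapter_b, coil_a, coil_b only 2 to 4 are there at a start; the rules pass over those that are not, and their reading is None.
At some moment in a run one of adapter_a, adapter_b, coil_a, coil_b, meter may be knocked a few centimetres aside while the robot is not near it.
Once in a run the grip may slacken for a moment while it holds something.
It also fails if it takes over 210 s, if anything falls off the work surface, if the arm or the gripper's body presses on something with over 40 N, if the wrist force passes 120 N, or if a joint passes its speed limit or range.

### The arm

A 6-joint arm with a two-finger parallel gripper is mounted at the origin on the work surface. World frame = base frame: x ahead of the robot, y to its left, z up, the work surface at z = 0. Lengths are in mm, angles in rad, forces in N, time in s.
With the tool pointing down it reaches from about 375 to 975 mm from the base axis. Payload 3.8 kg.
Tool frame: the origin (TCP) lies at the very end of the fingers, on their centre line; the grasp point (between the pads) lies 19 mm behind it (r.grasp_offset is the distance from the TCP to the grasp point, in mm); z points along the fingers, y is the line along which they close (so a half turn about z gives the same grasp; the last joint's range is limited). The gripper opens to 85 mm and grips with 20 to 120 N. Pads are 22 mm wide; open, the fingers measure 114 mm over their backs; the gripper's body (76 mm by 85 mm) begins 54 mm behind the grasp point. The pads swing forward as they close: fully open they stand 13 mm farther back than shut.
Start: joints at [-0.037, 0.264, 1.604, -0, 1.274, -0.037], TCP at [674.995, -0.002, 231.28] pointing down, gripper open.
Joint ranges: [-2.63, 2.63], [-0.94, 2.18], [0.31, 2.57], [-1.31, 4.45], [0, 2.66], [-2.55, 2.55]. Speed limits (rad/s): [2.57, 2.57, 3.14, 3.14, 3.14, 3.14].

### API

Orientations are given as [roll, pitch, yaw] about the fixed x, y, z axes, in that order (R = Rz(yaw) Ry(pitch) Rx(roll)).
In Python, from station import r, vision, order gives the robot as it stands. The module is installed in compiled form; this text tells all that it offers.
- The arm moves only by the shell command python3 -m handwheel 'ROWS' [FORCE]. ROWS is JSON, a list of rows, each a list of 3 entries, a list of its own where there are three numbers: the shift along the tool's x, y, z in cm, then the turn about the tool's z in degrees, then the opening, from 0 (shut) to 1 (fully open). In form: [[[x, y, z], yaw, jaw], ...]. A call has 1 to 5 rows; each row shifts and turns the commanded pose from where the row before left it, along the tool's axes as they then stand; what a row does not reach is not made up. A row lasts 1/8 s, in which the tool goes at most 62.5 mm and 10.7 degrees, less where a joint would pass 70% of its speed; a pose out of reach is approached as far as the arm can. A call with a gripper value outside its range is refused whole. The fingers move at their own pace and stop on an object; FORCE is the grip in N (left out, the last holds). Time passes only in rows, so rows that do not move let the fingers close. It gives the time, the measured TCP pose, the force, the opening and the grip force at its end, in the units of the state.
- r.get_obs(): the state, without advancing time (a new reading comes with each control period).
- vision.capture(name): name is "scene" or "side" or "wrist"; returns a dict with "frame" (480x640x3 uint8, blue, green, red), "fov_y" (degrees; the focal length in pixels is half the picture's height over the tangent of half this angle, whatever the lens; pixels are square), "cx", "cy" (the principal point, pixels), "R" (3x3) and "t" (3): a world point X has camera coordinates R X + t. Camera axes: x right, y down, z forward; pixel columns grow to the right and rows downward; lengths in mm; the calibration is good to about 2 mm. The wrist camera is an equidistant fisheye: a pixel r from the principal point sees the ray r / f radians off the axis. A picture is of the moment at which its call begins. There is no depth.
- order.job_done(): hands the job in; it is judged then, once.
The state is a dict: "t": time; "qpos": joint angles; "joint_velocities": joint speeds; "tau": joint torques, N m; "position": TCP position; "tool_rot": TCP orientation; "wrist_force": force on the tool from outside, world axes, zero at the start; "ft_torque": the same for the moment, N m; "gripper_width": opening from 0.0 (shut) to 1.0 (fully open); "grasp_force": force on a finger pad.
Only numpy, scipy, OpenCV 4.12 (cv2) and the standard library are available. Lean on these libraries where they do the work, as an engineer would, in place of code of your own. Each camera call takes 0.05 s, during which the arm holds its last target. There are 200 camera calls.

## Working session

There is one attempt and no reset: what is moved stays moved. The work goes in short steps, Python scripts to look and compute and a shell command to move; the robot and the scene stay as the last step left them, time stands still between calls to the robot, and variables do not carry over. Pictures are saved under pics/ and viewed, at most 14 in all, crops included, and the job is handed in when it is done.

```bash
mkdir -p pics; cat > h.py <<'E'
import numpy as np, cv2
from station import r, vision, order
def cap(n,f=None):
    c=vision.capture(n); c['name']=n
    if f: cv2.imwrite('pics/'+f,c['frame'])
    return c
def ray(c,u,v):
    f=240/np.tan(np.radians(c['fov_y'])/2); R=np.array(c['R']);t=np.array(c['t'])
    a,b=(u-c['cx'])/f,(v-c['cy'])/f
    if c['name']=='wrist':
        th=np.hypot(a,b); s=np.sin(th)/max(th,1e-9); d=np.array([a*s,b*s,np.cos(th)])
    else: d=np.array([a,b,1.])
    return -R.T@t, R.T@d/np.linalg.norm(d)
def plane(c,u,v,z):
    o,d=ray(c,u,v); return (o+d*(z-o[2])/d[2]).round(1)
def two(c1,p1,c2,p2):
    o1,d1=ray(c1,*p1);o2,d2=ray(c2,*p2)
    s=np.linalg.lstsq(np.stack([d1,-d2],1),o2-o1,rcond=None)[0]
    a,b=o1+d1*s[0],o2+d2*s[1]
    return ((a+b)/2).round(1), round(float(np.linalg.norm(a-b)),1)
def proj(c,X):
    f=240/np.tan(np.radians(c['fov_y'])/2); p=np.array(c['R'])@np.array(X)+np.array(c['t'])
    if c['name']=='wrist':
        rr=np.hypot(p[0],p[1]); th=np.arctan2(rr,p[2]); return c['cx']+f*th*p[0]/rr, c['cy']+f*th*p[1]/rr
    return c['cx']+f*p[0]/p[2], c['cy']+f*p[1]/p[2]
E
python3 - <<'E'
from h import *
import pickle
cs={n:cap(n,n+'0.png') for n in('scene','side','wrist')}
pickle.dump(cs,open('c0.pkl','wb'))
for c in cs.values(): print(c['name'],c['fov_y'],c['cx'],c['cy'],(-np.array(c['R']).T@c['t']).round(),np.array(c['R'])[2].round(2))
o=r.get_obs(); print(o['position'],o['tool_rot'],o['gripper_width'],o['t'],r.grasp_offset)
E
```

```text
scene 52.59049264235107 321.1544748264241 240.38096366211158 [1031. -610.  974.] [-0.44  0.52 -0.74]
side 52.8119633125645 309.99517724458167 236.38755927629418 [ 320. -937. 1108.] [ 0.17  0.67 -0.72]
wrist 65.70646984690485 322.35902557729764 244.3490884332022 [675.  70. 374.] [-0.   -0.27 -0.96]
[6.74444184e+02 2.25149732e-02 2.30231759e+02] [-3.13983203e+00 -8.05665621e-05  1.57081808e+00] 0.9979218778743388 0.15 18.700000000000003
```

View pics/scene0.png

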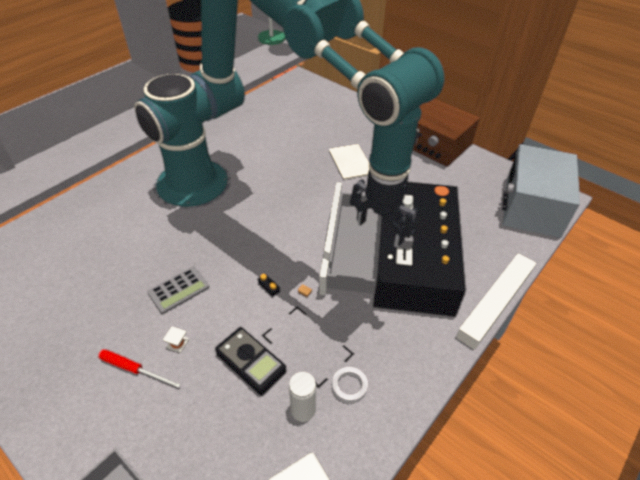

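View pics/side0.png

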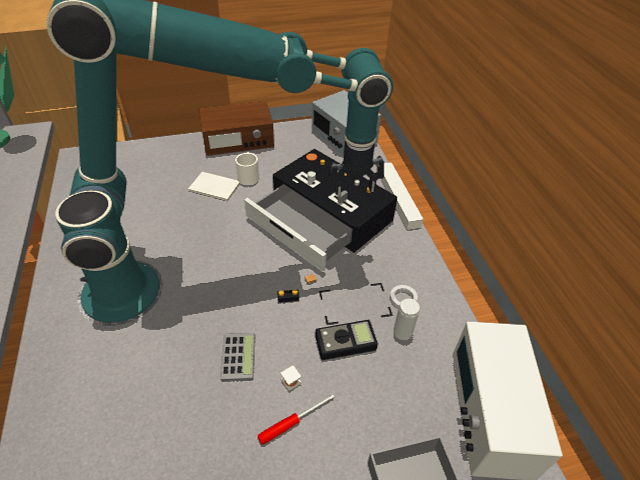

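View pics/wrist0.png

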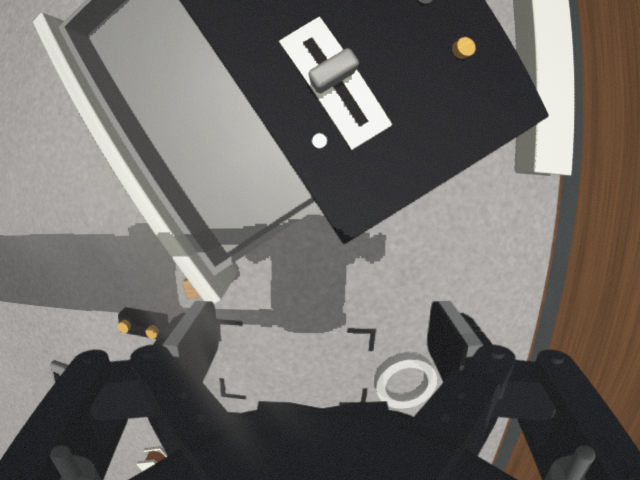

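Scene view: adapter at (269,284), fuse box (305,290), coil (176,338), meter (250,360) and marks around (310,345). The drawer is open. In the wrist view the range grip is at (333,68), the white dot at (319,141) and the standard's front-right top corner at about (345,243). Next I'll measure these.

```bash
python3 - <<'E'
from h import *
import pickle
cs=pickle.load(open('c0.pkl','rb')); w,s,d=cs['wrist'],cs['scene'],cs['side']
FR,RR=plane(w,345,243,105),plane(w,547,115,105); FL=plane(w,182,0,105)
print('FR',FR,'RR',RR,'frontedge',FL, 'yaw',np.degrees(np.arctan2(*(RR-FR)[1::-1])),np.degrees(np.arctan2(*(FL-FR)[1::-1]))-90, np.linalg.norm(RR-FR))
print('2view FR',two(w,(345,243),s,(377,303)),'dot',plane(w,319,141,106),'slot',plane(w,308,41,106),plane(w,364,124,106))
print('grip top', plane(w,333,62,140))
print('panel top', plane(w,37,18,85),plane(w,218,300,85))
for n,a,b in(('adapter',(269,284),(288,294)),('coil',(176,335),(291,375)),('fuse',(305,290),(310,279)),('tape',(350,384),(403,297)),('can',(303,381),(408,306))): print(n,two(s,a,d,b))
print('marks side',[plane(d,*p,0) for p in((320,293),(382,284),(391,315),(326,322))])
print('marks scene',[plane(s,*p,0) for p in((295,308),(352,354),(263,336),(322,385))])
print('marks wrist',[plane(w,*p,0) for p in((375,330),(222,398))])
k=np.hstack([cv2.resize(s['frame'][250:450,80:400],(400,250),interpolation=2)[:, :],cv2.resize(d['frame'][260:400,220:444],(400,250),interpolation=2)])
k2=np.hstack([cv2.resize(s['frame'][170:310,320:480],(400,350),interpolation=2),cv2.resize(d['frame'][140:280,240:400],(400,350),interpolation=2)])
cv2.imwrite('pics/z.png',np.vstack([k,k2]))
E
```

```text
FR [690.9  -5.4 105. ] RR [854.9 102.4 105. ] frontedge [566.3 187.2 105. ] yaw 33.31760162282229 32.90030873599416 196.2570763055437
2view FR (array([700.6, -20.4,  41.5]), 13.0) dot [671.3  70.2 106. ] slot [663.4 144.3 106. ] [703.4  82.9 106. ]
grip top [680.3 120.8 140. ]
panel top [394.5 217.1  85. ] [582.4 -63.1  85. ]
adapter (array([ 459.6, -128.5,   12.3]), 2.0)
coil (array([ 415.6, -377.6,   28.6]), 3.4)
fuse (array([ 5.342e+02, -7.880e+01,  5.000e-01]), 1.2)
tape (array([ 775. , -202.8,    4.1]), 1.1)
can (array([ 732.5, -302.9,  112.3]), 2.6)
marks side [array([ 550.6, -134.9,    0. ]), array([ 733.9, -143.2,    0. ]), array([ 722.6, -251. ,    0. ]), array([ 542.7, -233.3,    0. ])]
marks scene [array([ 551.5, -133.8,    0. ]), array([ 732.4, -141.1,    0. ]), array([ 548.8, -239.4,    0. ]), array([ 729.9, -241.6,    0. ])]
marks wrist [array([ 734.2, -138.3,    0. ]), array([ 542.6, -245.4,    0. ])]
```

View pics/z.png

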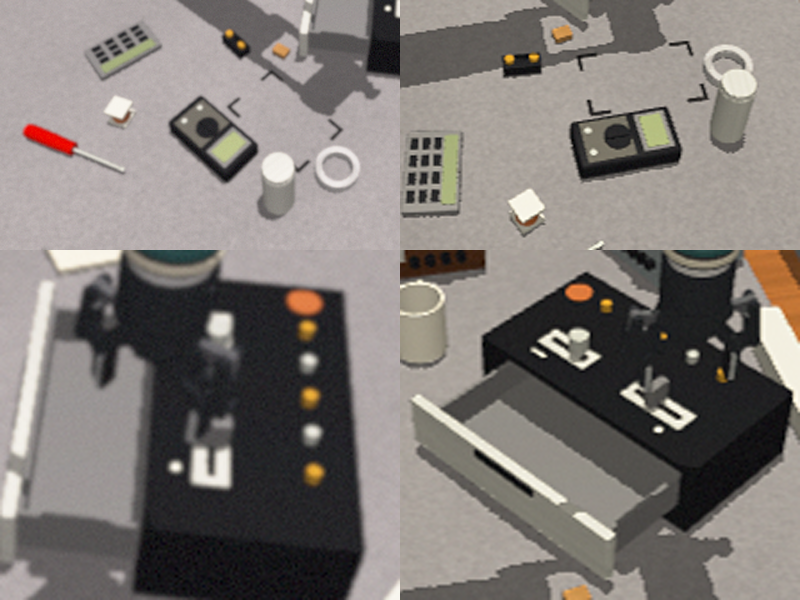

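The crops show an open drawer with nothing in it, one adapter, one coil and a fuse box. The range grip is mid-track and the lock knob is near the right end of its track. The standard's yaw is about 33°. I'll line the tool up with the standard and move above the range grip.

```bash
cat > go.py <<'E'
# prints the tool-axis shift (cm) and turn (deg) to reach x y z yaw(deg)
import sys
from h import *
from scipy.spatial.transform import Rotation as Ro
o=r.get_obs(); R=Ro.from_euler('xyz',o['tool_rot']).as_matrix(); p=np.array(o['position'])
yaw=np.degrees(np.arctan2(R[1,0],R[0,0]))
if len(sys.argv)>1:
    x,y,z,g=map(float,sys.argv[1:5]); turn=(yaw-g+180)%360-180
    G=np.array([[np.cos(np.radians(g)),np.sin(np.radians(g)),0],[np.sin(np.radians(g)),-np.cos(np.radians(g)),0],[0,0,-1]])
    d=np.array([x,y,z])-p
    print('turn',turn.round(1),'shift now-axes',(R.T@d/10).round(2),'after turn',(G.T@d/10).round(2))
print('t',round(o['t'],2),'p',p.round(1),'yaw',yaw.round(1),'F',np.array(o['wrist_force']).round(1),'w',round(o['gripper_width'],3),'gf',round(o['grasp_force'],1),'q6',round(o['qpos'][5],2))
E
python3 -m handwheel '[[[0,0,0],9.5,1],[[0,0,0],9.5,1],[[0,0,0],9.5,1],[[0,0,0],9.5,1],[[0,0,0],9.5,1]]'
python3 -m handwheel '[[[0,0,0],9.5,1],[[3.5,-4.9,0],0,1],[[3.5,-4.9,0],0,1],[[0,0,0],0,1]]'
python3 go.py 680.3 120.8 112 33
python3 - <<'E'
from h import *
import pickle
cs={n:cap(n,n+'1.png') for n in('wrist',)};pickle.dump(cs,open('c1.pkl','wb'))
E
```

```text
t: 0.78
position: [674.7, 0.0, 230.7]
tool_rot: [-3.141, 0.001, 0.736]
wrist_force: [0.1, 1.3, 0.6]
gripper_width: 1.002
grasp_force: 0.0
t: 1.27
position: [679.8, 124.7, 230.6]
tool_rot: [-3.14, 0.0, 0.581]
wrist_force: [0.6, -0.9, 0.3]
gripper_width: 1.001
grasp_force: 0.0
turn 0.3 shift now-axes [-0.17  0.37 11.86] after turn [-0.17  0.35 11.86]
t 1.27 p [679.8 124.7 230.6] yaw 33.3 F [ 0.6 -0.9  0.3] w 1.001 gf 0.0 q6 1.13
```

View pics/wrist1.png

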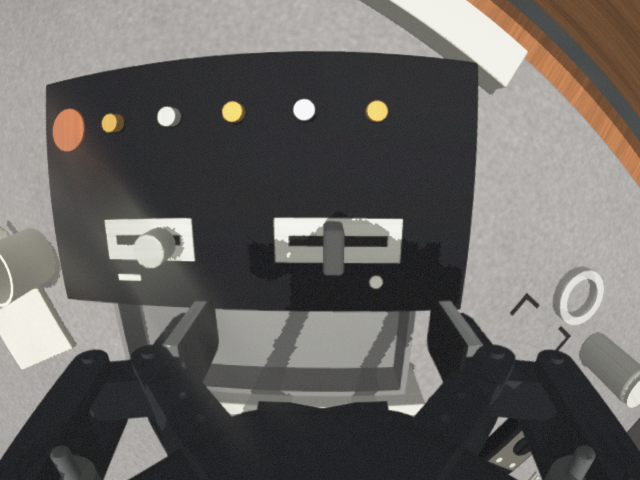

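The wrist view shows the grip's top face at (334,250), with its slot running from x=288 to 388 at y=241. The dot is at (376,282) and the lock knob top at (150,250). The knob's slot is x=117–180 and its bar is at (129,277).

```bash
python3 - <<'E'
from h import *
import pickle
w=pickle.load(open('c1.pkl','rb'))['wrist']; w0=pickle.load(open('c0.pkl','rb'))['wrist']
P=lambda u,v,z:plane(w,u,v,z)
print('grip',P(334,250,140),two(w,(334,250),w0,(333,70)),'slot',P(288,241,106),P(388,241,106),'dot',P(376,282,106))
print('knob',P(150,250,140),'slot',P(117,241,106),P(180,241,106))
FL,FR=P(67,298,105),P(462,307,105);print('front',FL,FR,np.degrees(np.arctan2(*(FL-FR)[1::-1]))-90,np.linalg.norm(FL-FR))
RL,RR=P(47,85,105),P(477,64,105);print('rear',RL,RR,np.degrees(np.arctan2(*(RL-RR)[1::-1]))-90,'c',(FL+FR+RL+RR)/4)
E
python3 -m handwheel '[[[-0.15,0,4],0,1],[[0,0,4],0,1],[[0,0,2],0,1],[[0,0,0],0,1]]'; python3 go.py
```

```text
grip [682.6 118.1 140. ] (array([680.7, 116.8, 132.6]), 0.4) slot [661.5 144.4 106. ] [703.1  81.4 106. ] dot [671.1  69.6 106. ]
knob [610.5 226.8 140. ] slot [581.3 266.6 106. ] [614.  216.7 106. ]
front [494.  296.1 105. ] [692.2  -7.1 105. ] 33.17240152172191 362.23401275970764
rear [661.7 401.9 105. ] [855.9 101.6 105. ] 32.89020943748439 c [675.95  198.125 105.   ]
t: 1.82
position: [677.6, 118.3, 129.1]
tool_rot: [-3.14, 0.004, 0.575]
wrist_force: [-0.4, 0.1, -0.3]
gripper_width: 1.001
grasp_force: 0.0
t 1.82 p [677.6 118.3 129.1] yaw 32.9 F [-0.4  0.1 -0.3] w 1.001 gf 0.0 q6 1.13
```

```bash
python3 -m handwheel '[[[0.3,0.2,1.6],0,1],[[0,0,0],0,0.1],[[0,0,0],0,0.1],[[0,0,0],0,0.1],[[0,0,0],0,0.1]]' 20
python3 -m handwheel '[[[0,0,0],0,0.1],[[0,1,0],0,0.1],[[0,1,0],0,0.1],[[0,0.8,0],0,0.1]]'; python3 go.py
```

```text
t: 2.45
position: [683.1, 119.5, 116.0]
tool_rot: [3.141, -0.001, 0.576]
wrist_force: [-0.7, -0.2, 5.2]
gripper_width: 0.163
grasp_force: 24.1
t: 2.95
position: [698.7, 95.3, 116.0]
tool_rot: [3.141, -0.001, 0.576]
wrist_force: [-1.9, 1.2, 4.8]
gripper_width: 0.161
grasp_force: 24.2
t 2.95 p [698.7  95.3 116. ] yaw 33.0 F [-1.9  1.2  4.8] w 0.161 gf 24.2 q6 1.1
```

```bash
python3 -m handwheel '[[[0,0.6,0],0,0.1],[[0,0.4,0],0,0.1],[[0,0.2,0],0,0.1],[[0,0,0],0,0.1]]'; python3 -m handwheel '[[[0,0.2,0],0,0.1],[[0,0.1,0],0,0.1]]';python3 -m handwheel '[[[0,0.2,0],0,0.1],[[0,0,0],0,0.1]]'; python3 go.py
```

```text
t: 3.45
position: [702.4, 89.6, 116.0]
tool_rot: [-3.134, 0.001, 0.575]
wrist_force: [-9.7, 12.0, 11.2]
gripper_width: 0.16
grasp_force: 24.8
t: 3.7
position: [702.5, 89.4, 116.0]
tool_rot: [-3.129, 0.001, 0.575]
wrist_force: [-14.3, 19.2, 12.9]
gripper_width: 0.16
grasp_force: 25.2
t: 3.95
position: [702.5, 89.4, 115.9]
tool_rot: [-3.126, 0.002, 0.575]
wrist_force: [-16.7, 21.7, 14.5]
gripper_width: 0.161
grasp_force: 25.3
t 3.95 p [702.5  89.4 115.9] yaw 33.0 F [-16.7  21.7  14.5] w 0.161 gf 25.3 q6 1.07
```

The range grip is at its stop: own y is -105.6 and the pads are being held back at 27 N. I'll release it and move to look over the bench objects.

```bash
python3 -m handwheel '[[[0,-0.9,0],0,0.1],[[0,0,0],0,0.5],[[0,0,0],0,0.6],[[0,0,-3],0,0.8],[[0,0,-6],0,1]]'
python3 -m handwheel '[[[0,0,-6],0,1],[[-4,0,-3],8,1],[[-4,0,0],8,1],[[-4,0,0],8,1],[[-4,0,0],9,1]]'; python3 go.py 400 -230 300 0
```

```text
t: 4.58
position: [699.9, 87.8, 200.9]
tool_rot: [-3.138, 0.008, 0.575]
wrist_force: [1.2, -0.3, -1.4]
gripper_width: 0.981
grasp_force: 0.0
t: 5.2
position: [553.9, 31.0, 294.9]
tool_rot: [3.141, 0.0, -0.007]
wrist_force: [0.4, 0.3, -0.0]
gripper_width: 1.0
grasp_force: 0.0
turn -0.4 shift now-axes [-15.21  26.2   -0.49] after turn [-15.39  26.1   -0.51]
t 5.2 p [553.9  31.  294.9] yaw -0.4 F [ 0.4  0.3 -0. ] w 1.0 gf 0.0 q6 1.59
```

```bash
python3 -m handwheel '[[[-3,5.2,0],0,1],[[-3,5.2,0],0,1],[[-3,5.2,0],0,1],[[-3,5.2,0],0,1],[[-3,5.2,0],0,1]]' >/dev/null;python3 -m handwheel '[[[0,0,0],0,1],[[0,0,0],0,1]]' >/dev/null; python3 go.py
python3 - <<'E'
from h import *
import pickle
cs={n:cap(n,n+'2.png') for n in('wrist','scene','side')};pickle.dump(cs,open('c2.pkl','wb'))
E
```

```text
t 6.08 p [ 404.6 -227.9  295.1] yaw -0.1 F [-0.4  0.5  0.5] w 1.0 gf 0.0 q6 1.01
```

View pics/wrist2.png

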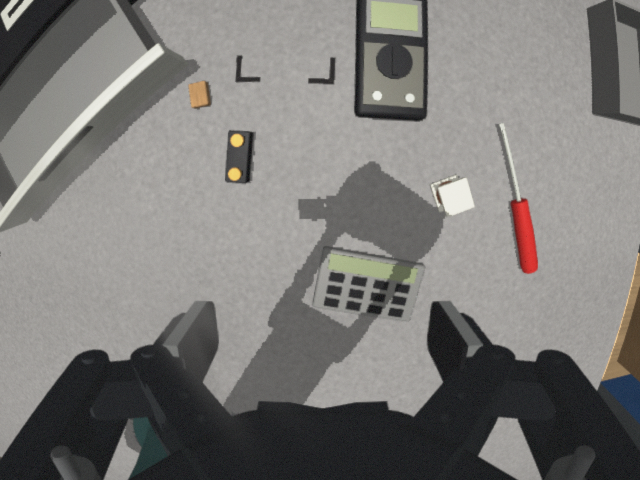

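View pics/side2.png

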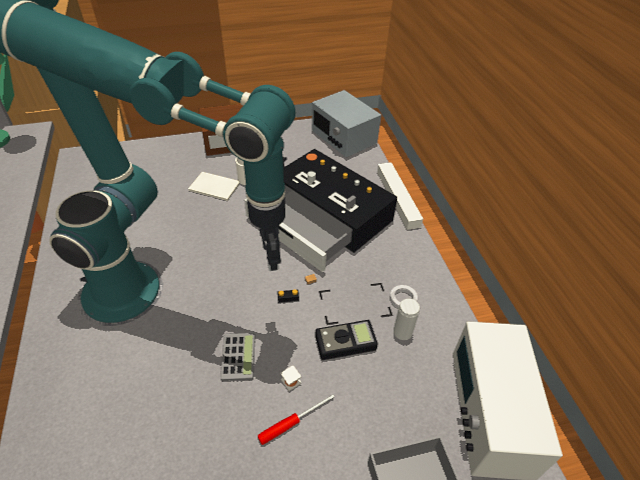

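The wrist view shows the adapter's posts at (237,140) and (234,174). The coil's top is at (456,196) and the meter is around (392,60). Two corner marks are at (240,78) and (331,80), and the fuse box is at (200,95). No other accessories can be seen. Next I'll measure these with masks.

```bash
python3 - <<'E'
from h import *
import pickle
cs=pickle.load(open('c2.pkl','rb')); w,d=cs['wrist'],cs['side']
def blobs(c,lo,hi,box,amin=8):
    x0,y0,x1,y1=box; m=cv2.inRange(cv2.cvtColor(c['frame'],cv2.COLOR_BGR2HSV)[y0:y1,x0:x1],lo,hi)
    n,l,st,ce=cv2.connectedComponentsWithStats(m)
    return [((ce[i]+[x0,y0]).round(1),st[i][4]) for i in range(1,n) if st[i][4]>=amin]
b=blobs(w,(15,120,120),(32,255,255),(215,120,265,195)); e=blobs(d,(15,120,120),(32,255,255),(274,285,302,305),3)
print(b,e)
bw=sorted([x[0] for x in b],key=lambda p:p[1]); ed=sorted([x[0] for x in e],key=lambda p:-p[0])
if len(bw)==2 and len(ed)==2:
    for p,q in zip(bw,ed): print('post',two(w,p,d,q))
a,c=[plane(w,*p,30) for p in bw]; print('posts z30',a,c,'mid',(a+c)/2,'yaw',np.degrees(np.arctan2(*(a-c)[1::-1])),np.linalg.norm(a-c))
# coil top
m=cv2.inRange(w['frame'][160:230,420:490],(205,205,205),(255,255,255)); k=max(cv2.findContours(m,0,2)[0],key=cv2.contourArea)
q=cv2.boxPoints(cv2.minAreaRect(k))+[420,160]; Q=np.array([plane(w,*p,36) for p in q]);print('coil px',q.round(1).tolist(),Q.tolist(),'c',Q.mean(0),np.linalg.norm(Q[1]-Q[0]),np.linalg.norm(Q[2]-Q[1]),np.degrees(np.arctan2(*(Q[1]-Q[0])[1::-1])))
m=cv2.inRange(d['frame'][360:395,275:305],(205,205,205),(255,255,255)); k=max(cv2.findContours(m,0,2)[0],key=cv2.contourArea); mm=cv2.moments(k)
print('coil 2v',two(w,q.mean(0),d,(275+mm['m10']/mm['m00'],360+mm['m01']/mm['m00'])))
print('marks near',plane(w,238,82,0),plane(w,334,83,0))
print('meter near bottom edge', plane(w,356,112,34),plane(w,427,116,34),'upper',plane(w,357,5,34),plane(w,427,5,34))
k1=cv2.resize(w['frame'][0:210,180:480],(800,560),interpolation=2); cv2.imwrite('pics/z2.png',k1)
E
```

```text
[(array([236.7, 139.9]), np.int32(139)), (array([234.1, 173.7]), np.int32(132))] [(array([294.4, 291.5]), np.int32(24)), (array([280.8, 292.7]), np.int32(23))]
post (array([ 477.3, -131. ,   23.4]), 0.3)
post (array([ 439.2, -127.1,   24.1]), 0.2)
posts z30 [ 477.4 -132.6   30. ] [ 439.6 -128.5   30. ] mid [ 458.5  -130.55   30.  ] yaw -6.190420952672156 38.02170432792297
coil px [[437.3, 186.9], [465.5, 177.5], [475.3, 206.9], [447.1, 216.3]] [[426.1, -356.4, 36.0], [438.1, -390.2, 36.0], [404.3, -405.3, 36.0], [392.5, -370.5, 36.0]] c [ 415.25 -380.6    36.  ] 35.86697645467207 37.01958940885219 -70.45363226665816
coil 2v (array([ 415.1, -380.8,   34.5]), 0.1)
marks near [ 547.9 -127.9    0. ] [ 543.3 -240.8    0. ]
meter near bottom edge [ 506.1 -263.4   34. ] [ 505.  -342.3   34. ] upper [ 630.2 -265.2   34. ] [ 636.9 -344.5   34. ]
```

View pics/z2.png

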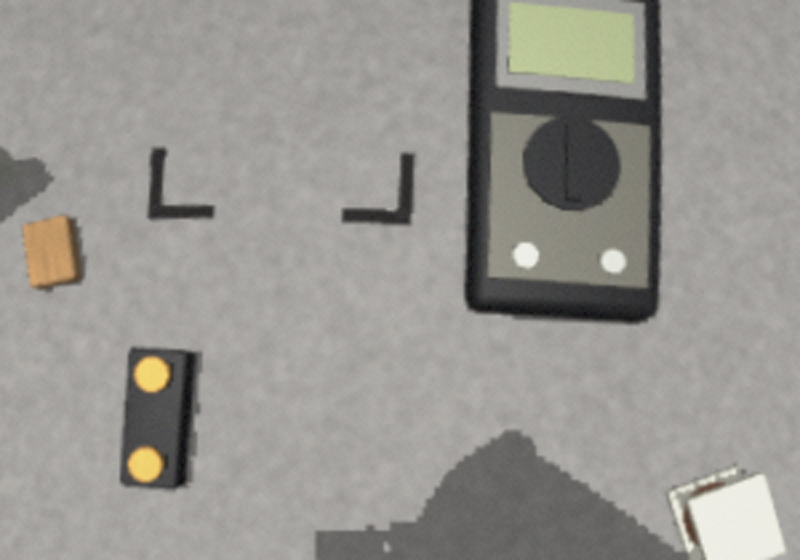

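The crop confirms the adapter at about (458,-130) with yaw -6°. The coil is at (415,-381) with its top at 34.5, turned about -70°. I'll fetch the adapter first.

```bash
python3 -m handwheel '[[[2.7,-4.9,4],3,1],[[2.7,-4.9,6],3,1],[[0,0,6],0,1],[[0,0,6],0,1],[[0,0,0],0,1]]'; python3 go.py 458.4 -130 3.5 -6.2
```

```text
t: 6.85
position: [447.3, -143.3, 88.3]
tool_rot: [-3.138, 0.012, -0.102]
wrist_force: [-0.0, 0.1, 0.3]
gripper_width: 1.0
grasp_force: 0.0
turn 0.4 shift now-axes [ 1.07 -1.41  8.47] after turn [ 0.96 -1.44  8.48]
t 6.85 p [ 447.3 -143.3   88.3] yaw -5.8 F [-0.   0.1  0.3] w 1.0 gf 0.0 q6 1.31
```

```bash
python3 -m handwheel '[[[0.9,-1.4,3],0,1],[[0,0,0],0,1],[[0,0,0],0,1]]'>/dev/null; python3 go.py 458.4 -130 3.5 -6.2; python3 - <<'E'
from h import *
w=cap('wrist','w3.png'); print([proj(w,p) for p in((477.4,-132.6,30),(439.6,-128.5,30))])
E
```

```text
turn 0.3 shift now-axes [-0.62 -0.36  6.22] after turn [-0.6  -0.35  6.22]
t 7.22 p [ 464.  -134.1   65.7] yaw -5.9 F [0.1 0.3 0.5] w 1.0 gf 0.0 q6 1.34
[(np.float64(317.456159922958), np.float64(253.26492103139182)), (np.float64(317.35900109306283), np.float64(320.27702007882664))]
```

```bash
python3 - <<'E'
from h import *
f=cv2.imread('pics/w3.png'); m=cv2.inRange(cv2.cvtColor(f,cv2.COLOR_BGR2HSV),(15,120,120),(32,255,255)); n,l,st,ce=cv2.connectedComponentsWithStats(m)
print([(ce[i].round(1),st[i][4]) for i in range(1,n) if st[i][4]>50])
E
python3 -m handwheel '[[[-0.6,-0.35,3],0,1],[[0,0,3.1],0,1],[[0,0,0],0,1],[[0,0,0],0,1]]'; python3 go.py 458.4 -130 3.5 -6.2
```

```text
[(array([221.8, 151.8]), np.int32(80)), (array([317.5, 252.8]), np.int32(572)), (array([317.6, 320.2]), np.int32(460))]
t: 7.78
position: [457.9, -130.3, 4.0]
tool_rot: [3.141, -0.003, -0.105]
wrist_force: [0.3, 0.5, -0.5]
gripper_width: 1.001
grasp_force: 0.0
turn 0.2 shift now-axes [ 0.04 -0.03  0.05] after turn [ 0.04 -0.03  0.05]
t 7.78 p [ 457.9 -130.3    4. ] yaw -6.0 F [ 0.3  0.5 -0.5] w 1.001 gf 0.0 q6 1.35
```

```bash
python3 -m handwheel '[[[0,0,0],0,0.2],[[0,0,0],0,0.2],[[0,0,0],0,0.2],[[0,0,0],0,0.2],[[0,0,0],0,0.2]]' 50; python3 -m handwheel '[[[0,0,-4],0,0.2],[[0,0,-6],0,0.2],[[0,0,-4],0,0.2],[[0,0,0],0,0.2]]'; python3 - <<'E'
from h import *
w=cap('wrist','w4.png')
E
python3 go.py 500 130 150 33
```

```text
t: 8.4
position: [457.2, -129.8, 2.8]
tool_rot: [3.141, -0.001, -0.105]
wrist_force: [-0.9, -0.7, 5.6]
gripper_width: 0.292
grasp_force: 51.0
t: 8.9
position: [459.3, -130.4, 146.0]
tool_rot: [3.14, -0.008, -0.105]
wrist_force: [1.0, -0.8, -0.3]
gripper_width: 0.293
grasp_force: 50.3
turn -39.0 shift now-axes [  1.51 -26.28  -0.66] after turn [ 17.71 -19.48  -0.65]
t 8.95 p [ 457.5 -129.8  143.5] yaw -6.0 F [-0.3  0.1 -1.6] w 0.29 gf 50.3 q6 1.35
```

```bash
python3 - <<'E'
from h import *
import pickle
w=pickle.load(open('c2.pkl','rb'))['wrist']; w1=pickle.load(open('c1.pkl','rb'))['wrist']; C=np.array([676,198.1]); a=np.radians(33)
own=lambda P:(np.array([[np.cos(a),np.sin(a)],[-np.sin(a),np.cos(a)]])@(P[:2]-C)).round(1)
print('outer top edge w2',[own(plane(w,*p,85)) for p in((0,226),(80,130),(162,47))])
print('w1 floor front edge',[own(plane(w1,*p,22)) for p in((230,366),(390,366))],'wall top?',[own(plane(w1,*p,85)) for p in((230,400),(400,405))],'inner top',[own(plane(w1,*p,66)) for p in((230,388),(400,392))])
print('side wall',own(plane(w1,410,330,66)),own(plane(w1,122,330,66)))
E
python3 go.py 575.7 73.4 150 33
```

```text
outer top edge w2 [array([-232.1,  152.4]), array([-232.8,  -40.6]), array([-226.1, -169. ])]
w1 floor front edge [array([-215.2,   43.3]), array([-212.1, -141.4])] wall top? [array([-214.3,   29.6]), array([-218.4, -142.6])] inner top [array([-213.4,   33.5]), array([-216.3, -145.7])]
side wall [-140.2 -147.7] [-150.9  148.4]
turn -39.0 shift now-axes [  9.63 -21.45  -0.63] after turn [ 20.98 -10.61  -0.65]
t 8.95 p [ 457.5 -129.8  143.5] yaw -6.0 F [-0.3  0.1 -1.6] w 0.29 gf 50.3 q6 1.35
```

View pics/w4.png

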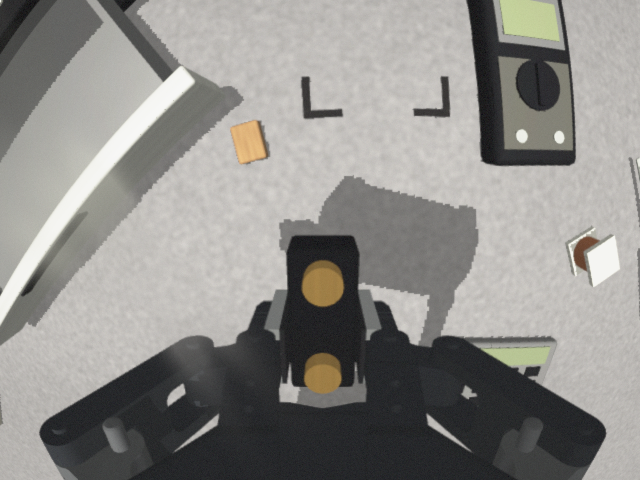

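The adapter is held centred between the pads at about (322,330). The drawer is open by about 115 mm, so own x from -209 to -100 is uncovered. I'll carry the adapter there.

```bash
python3 -m handwheel '[[[0,0,-1],-9.75,0.2],[[0,0,0],-9.75,0.2],[[0,0,0],-9.75,0.2],[[0,0,0],-9.75,0.2]]'>/dev/null; python3 -m handwheel '[[[5.2,-2.65,0],0,0.2],[[5.2,-2.65,0],0,0.2],[[5.2,-2.65,0],0,0.2],[[5.2,-2.65,0],0,0.2],[[0,0,0],0,0.2]]'>/dev/null;python3 -m handwheel '[[[0,0,0],0,0.2],[[0,0,0],0,0.2]]'>/dev/null; python3 go.py 575 73 30 33
```

```text
turn -0.1 shift now-axes [ 0.38  0.05 12.09] after turn [ 0.35  0.04 12.09]
t 10.32 p [571.8  71.4 150.9] yaw 32.9 F [-0.  0. -1.] w 0.286 gf 50.2 q6 1.08
```

```bash
python3 -m handwheel '[[[0.3,0,4],0,0.2],[[0,0,4],0,0.2],[[0,0,2.5],0,0.2],[[0,0,1.2],0,0.2],[[0,0,0],0,0.2]]'; python3 -m handwheel '[[[0,0,0.3],0,0.2],[[0,0,0],0,0.5],[[0,0,0],0,0.5],[[0,0,0],0,0.5]]'; python3 go.py
```

```text
t: 10.95
position: [575.0, 73.4, 34.7]
tool_rot: [-3.141, 0.001, 0.575]
wrist_force: [0.4, -0.0, -0.3]
gripper_width: 0.291
grasp_force: 50.3
t: 11.45
position: [576.2, 74.4, 32.8]
tool_rot: [3.141, -0.001, 0.576]
wrist_force: [-0.1, 0.2, 0.1]
gripper_width: 0.505
grasp_force: 0.0
t 11.45 p [576.2  74.4  32.8] yaw 33.0 F [-0.1  0.2  0.1] w 0.505 gf 0.0 q6 1.08
```

```bash
python3 -m handwheel '[[[0,0,-6],0,0.5],[[0,0,-6],0,0.6],[[-5,2,-2],0,0.7],[[-5,5,0],0,0.7],[[0,0,0],0,0.7]]'>/dev/null; python3 -m handwheel '[[[0,0,0],0,0.7]]' >/dev/null; python3 - <<'E'
from h import *
import pickle
w=pickle.load(open('c2.pkl','rb'))['wrist']
for p in((500,126),(517,198),(516,203),(530,270)): print('screwdriver',plane(w,*p,10))
print('calc',[plane(w,*p,13) for p in((424,264),(410,320))],'meter',plane(w,427,116,20))
n=cap('wrist','w5.png')
E
python3 go.py 415.2 -380.7 100 19.5
```

```text
screwdriver [ 502.5 -445.3   10. ]
screwdriver [ 413.3 -476.5   10. ]
screwdriver [ 406.7 -475.7   10. ]
screwdriver [ 314.9 -512.7   10. ]
calc [array([ 327.1, -353.5,   13. ]), array([ 249.5, -341.9,   13. ])] meter [ 506.1 -346.3   20. ]
turn 13.5 shift now-axes [-28.87  23.04   7.19] after turn [-22.7   29.14   7.21]
t 12.25 p [531.9 -30.2 172.1] yaw 33.0 F [-0.2 -0.3  0. ] w 0.699 gf 0.0 q6 0.89
```

View pics/w5.png

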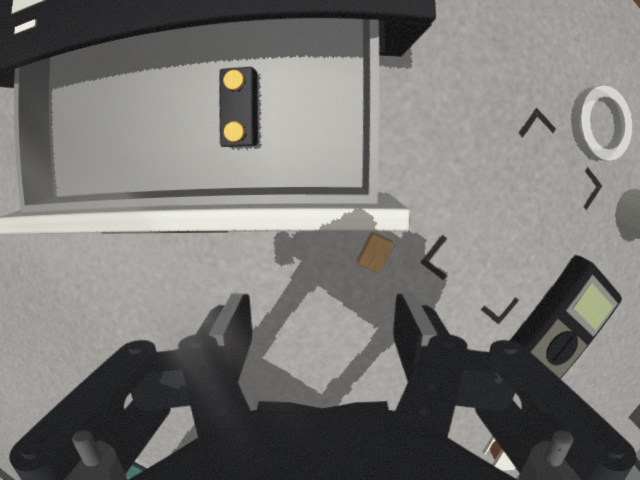

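The adapter stands on the drawer floor at (238,108). On to the coil.

```bash
python3 -m handwheel '[[[0,0,0],6.75,0.7],[[0,0,0],6.75,0.7],[[-3.5,4.5,0],0,0.8],[[-3.5,4.5,0],0,0.8],[[-3.5,4.5,0],0,0.8]]'>/dev/null; python3 -m handwheel '[[[-3.5,4.5,1],0,0.8],[[-3.5,4.5,1],0,0.8],[[-3.5,4.5,1],0,0.8],[[0,0,0],0,0.8],[[0,0,0],0,0.8]]'>/dev/null; python3 go.py 415.2 -380.7 100 19.5; python3 - <<'E'
from h import *
w=cap('wrist','w6.png')
print(proj(w,(415.2,-380.7,36)),[np.round(proj(w,p),1) for p in((426.1, -356.4, 36.0), (438.1, -390.2, 36.0), (404.3, -405.3, 36.0), (392.5, -370.5, 36.0))])
m=cv2.inRange(w['frame'],(205,205,205),(255,255,255))
for k in cv2.findContours(m,0,2)[0]:
    if cv2.contourArea(k)>400: q=cv2.boxPoints(cv2.minAreaRect(k)); print(q.round().tolist(),cv2.contourArea(k),[plane(w,*p,36).tolist() for p in q])
E
```

```text
turn 0.0 shift now-axes [-1.77  2.17  4.16] after turn [-1.76  2.17  4.17]
t 13.5 p [ 424.6 -354.4  141.7] yaw 19.5 F [ 0.4 -0.1 -0.7] w 0.799 gf 0.0 q6 0.49
(np.float64(353.70806625348104), np.float64(265.85446248083315)) [array([326.8, 240.9]), array([377.9, 241. ]), array([379.5, 289.6]), array([329.4, 289.2])]
```

```bash
python3 - <<'E'
from h import *
w=cap('wrist'); f=w['frame']; g=f[:,:,1]
print(g[225:306:8,300:412:8])
E
```

```text
[[168 171 165 103 107 102 106 103 102 104 110 105 106 103]
 [109 103 106 106 158 159 160 159 162 157 108 102 104 102]
 [109 107 105 104 133 125 131 133 134 141 108 103 105 104]
 [108 108 107 107 160 160 160 160 162 161 104 105 106 107]
 [105 103 105 103 160 159 160 160 158 160 107 105 104 103]
 [103 108 107 102 160 158 162 159 159 160 106 102 104 107]
 [176 174 173 107 160 160 161 160 159 157 104 111 104 104]
 [170 172 176 136 160 161 158 160 158 161 109 104 103 107]
 [172 173 172 169 162 154 151 147 140 129 104 105 106 107]
 [172 168 164 176 170 172 109 108 107 105 100 109 100 108]
 [167 171 175 177 172 171 173 105 109 105 105 103 108 107]]
```

The coil is where predicted, with its top face spanning about x 328–379 and y 243–289 px. Lowering onto it.

```bash
python3 -m handwheel '[[[-1.75,2.15,4],0,0.8],[[0,0,4],0,0.8],[[0,0,0],0,0.8],[[0,0,0],0,0.8]]'>/dev/null; python3 go.py 415.2 -380.7 4 19.5
```

```text
turn 0.1 shift now-axes [-0.05 -0.08  5.95] after turn [-0.05 -0.07  5.95]
t 14.1 p [ 415.9 -381.2   63.5] yaw 19.6 F [-0.1 -0.8  0.3] w 0.801 gf 0.0 q6 0.44
```

```bash
python3 -m handwheel '[[[0,-0.1,3],0,0.8],[[0,0,2.9],0,0.8],[[0,0,0],0,0.8],[[0,0,0],0,0.3],[[0,0,0],0,0.3]]' 40; python3 -m handwheel '[[[0,0,0],0,0.3],[[0,0,0],0,0.3],[[0,0,0],0,0.3],[[0,0,0],0,0.3]]';python3 -m handwheel '[[[0,0,-3],0,0.3],[[0,0,-6],0,0.3],[[0,0,-6],0,0.3],[[0,0,0],0,0.3]]'; python3 go.py 527 149 160 33
```

```text
t: 14.72
position: [415.8, -381.9, 5.7]
tool_rot: [3.138, -0.002, 0.34]
wrist_force: [-0.2, -0.2, 2.7]
gripper_width: 0.411
grasp_force: 39.7
t: 15.22
position: [415.8, -381.9, 5.7]
tool_rot: [3.138, -0.002, 0.34]
wrist_force: [0.8, 2.4, 6.3]
gripper_width: 0.408
grasp_force: 39.7
t: 15.72
position: [418.0, -384.4, 161.0]
tool_rot: [3.129, -0.006, 0.34]
wrist_force: [0.8, 0.2, -2.7]
gripper_width: 0.411
grasp_force: 40.4
turn -13.5 shift now-axes [ 28.08 -46.64  -0.33] after turn [ 38.2 -38.8   0.1]
t 15.72 p [ 418.  -384.4  161. ] yaw 19.5 F [ 0.8  0.2 -2.7] w 0.411 gf 40.4 q6 0.44
```

```bash
python3 -m handwheel '[[[0,0,0],-6.75,0.3],[[0,0,0],-6.75,0.3],[[3.85,-3.85,0],0,0.3],[[3.85,-3.85,0],0,0.3],[[3.85,-3.85,0],0,0.3]]'>/dev/null; python3 -m handwheel '[[[3.85,-3.85,0],0,0.3],[[3.85,-3.85,0],0,0.3],[[3.85,-3.85,0],0,0.3],[[3.85,-3.85,0],0,0.3],[[3.85,-3.85,0],0,0.3]]'>/dev/null; python3 -m handwheel '[[[3.85,-3.85,0],0,0.3],[[3.85,-3.85,0],0,0.3],[[0,0,0],0,0.3],[[0,0,0],0,0.3]]';python3 go.py 527 149 33 33
```

```text
t: 17.48
position: [526.5, 151.6, 152.2]
tool_rot: [-3.141, 0.002, 0.577]
wrist_force: [0.4, -0.0, -0.8]
gripper_width: 0.412
grasp_force: 40.6
turn 0.1 shift now-axes [-0.07  0.25 11.92] after turn [-0.1   0.25 11.92]
t 17.48 p [526.5 151.6 152.2] yaw 33.1 F [ 0.4 -0.  -0.8] w 0.412 gf 40.6 q6 1.23
```

```bash
python3 -m handwheel '[[[0,0.2,4],0,0.3],[[0,0,4],0,0.3],[[0,0,2.5],0,0.3],[[0,0,1],0,0.3],[[0,0,0],0,0.3]]'; python3 -m handwheel '[[[0,0,0.4],0,0.3],[[0,0,0],0,0.3],[[0,0,0],0,0.65],[[0,0,0],0,0.65],[[0,0,0],0,0.65]]'; python3 -m handwheel '[[[0,0,-6],0,0.65],[[-3,0,-6],0,0.65],[[-3,0,-2],0,0.6],[[-6,0,0],0,0.6],[[0,0,0],0,0.6]]'>/dev/null; python3 go.py; python3 - <<'E'
from h import *
w=cap('wrist','w7.png')
E
```

```text
t: 18.1
position: [528.1, 149.1, 37.8]
tool_rot: [-3.141, 0.001, 0.575]
wrist_force: [-0.4, 0.4, -2.1]
gripper_width: 0.413
grasp_force: 40.6
t: 18.73
position: [528.9, 150.4, 34.6]
tool_rot: [3.141, -0.001, 0.576]
wrist_force: [0.4, 0.2, -1.3]
gripper_width: 0.651
grasp_force: 0.0
t 19.35 p [425.4  84.6 169. ] yaw 32.9 F [-0.2  0.1  0.3] w 0.6 gf 0.0 q6 1.14
```

View pics/w7.png

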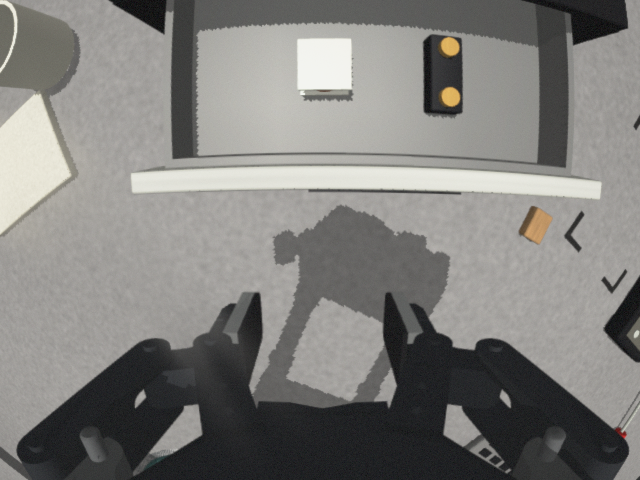

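The coil (325,66) and the adapter (443,75) are both upright in the drawer. Next I'll push the drawer home with the fingers against the panel centre.

```bash
python3 -m handwheel '[[[0,4.1,4],0,0.6],[[0,0,4],0,0.6],[[0,0,3.4],0,0.6],[[0,0,0],0,0.6],[[0,0,0],0,0.6]]'; python3 -m handwheel '[[[1.5,0,0],0,0.6],[[1,0,0],0,0.6],[[1,0,0],0,0.6],[[1,0,0],0,0.6],[[1,0,0],0,0.6]]'; python3 -m handwheel '[[[1,0,0],0,0.6],[[1,0,0],0,0.6],[[1,0,0],0,0.6],[[1,0,0],0,0.6],[[1,0,0],0,0.6]]'
```

```text
t: 20.02
position: [453.6, 52.0, 57.1]
tool_rot: [3.141, -0.001, 0.576]
wrist_force: [-0.4, -0.4, 0.4]
gripper_width: 0.601
grasp_force: 0.0
t: 20.65
position: [498.6, 81.9, 56.2]
tool_rot: [3.142, 0.0, 0.576]
wrist_force: [-1.6, -3.1, 1.6]
gripper_width: 0.6
grasp_force: 1.2
t: 21.28
position: [540.6, 109.1, 56.1]
tool_rot: [3.142, 0.0, 0.576]
wrist_force: [0.6, -2.6, 0.6]
gripper_width: 0.601
grasp_force: 1.2
```

```bash
python3 -m handwheel '[[[1,0,0],0,0.6],[[1,0,0],0,0.6],[[0.8,0,0],0,0.6],[[0.5,0,0],0,0.6]]'; python3 -m handwheel '[[[0.4,0,0],0,0.6],[[0.2,0,0],0,0.6],[[0,0,0],0,0.6]]';python3 -m handwheel '[[[0.2,0,0],0,0.6],[[0.2,0,0],0,0.6],[[0,0,0],0,0.6]]'; python3 go.py
```

```text
t: 21.78
position: [568.2, 127.1, 56.1]
tool_rot: [-3.142, -0.0, 0.576]
wrist_force: [-1.5, -3.2, 0.7]
gripper_width: 0.601
grasp_force: 1.1
t: 22.15
position: [570.7, 128.8, 56.0]
tool_rot: [-3.141, 0.005, 0.576]
wrist_force: [-7.4, -5.9, 6.1]
gripper_width: 0.594
grasp_force: 4.6
t: 22.52
position: [570.7, 128.8, 56.0]
tool_rot: [-3.14, 0.013, 0.576]
wrist_force: [-16.3, -13.9, 15.9]
gripper_width: 0.6
grasp_force: 10.9
t 22.52 p [570.7 128.8  56. ] yaw 33.0 F [-16.3 -13.9  15.9] w 0.6 gf 10.9 q6 1.18
```

The drawer is home: it stalled at own x of -126 with 21 N. Next is the lock knob.

```bash
python3 -m handwheel '[[[-2,0,0],0,0.6],[[-2,0,-6],0,0.8],[[0,0,-6],0,1],[[3,-2,-2],0,1],[[5,-4,0],0,1]]'>/dev/null; python3 -m handwheel '[[[4.4,0,0],0,1],[[0,0,0],0,1],[[0,0,0],0,1]]'>/dev/null; python3 go.py 610.5 226.8 115 33; python3 - <<'E'
from h import *
w=cap('wrist','w8.png'); d=cap('side','s8.png')
print(proj(w,(610.5,226.8,140)))
cv2.imwrite('pics/w8s.png',np.hstack([w['frame'][150:400,100:500],d['frame'][100:350,200:600]]))
E
```

```text
turn 0.0 shift now-axes [-0.22 -0.11  7.99] after turn [-0.23 -0.12  7.99]
t 23.52 p [613.  227.1 194.9] yaw 33.0 F [-0.6 -0.3  0.5] w 1.0 gf 0.0 q6 1.31
(np.float64(321.26720209741205), np.float64(269.76704731308376))
```

View pics/w8s.png

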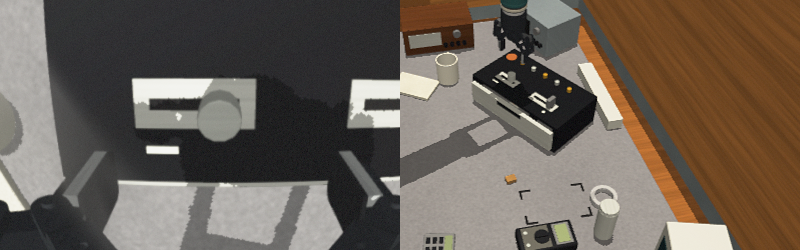

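The knob is at wrist pixel (320,270), as predicted, and the side view shows the drawer closed. I'll grip the knob and slide it left.

```bash
python3 -m handwheel '[[[-0.2,-0.1,4],0,1],[[0,0,3.9],0,1],[[0,0,0],0,1],[[0,0,0],0,0.2],[[0,0,0],0,0.2]]' 20; python3 -m handwheel '[[[0,0,0],0,0.2],[[0,0,0],0,0.2],[[0,-1,0],0,0.2],[[0,-1,0],0,0.2],[[0,-1,0],0,0.2]]'; python3 -m handwheel '[[[0,-0.6,0],0,0.2],[[0,-0.4,0],0,0.2],[[0,0,0],0,0.2]]'; python3 go.py
```

```text
t: 24.25
position: [613.0, 227.1, 119.2]
tool_rot: [3.141, -0.004, 0.576]
wrist_force: [0.3, -0.5, -0.2]
gripper_width: 0.603
grasp_force: 0.0
t: 24.88
position: [596.2, 252.1, 118.2]
tool_rot: [3.14, -0.003, 0.576]
wrist_force: [0.9, -2.0, 6.7]
gripper_width: 0.295
grasp_force: 21.3
t: 25.25
position: [590.5, 261.0, 118.2]
tool_rot: [3.141, -0.003, 0.576]
wrist_force: [-0.0, -1.0, 6.5]
gripper_width: 0.295
grasp_force: 21.3
t 25.25 p [590.5 261.  118.2] yaw 33.0 F [-0.  -1.   6.5] w 0.295 gf 21.3 q6 1.37
```

```bash
python3 -m handwheel '[[[0,-0.4,0],0,0.2],[[0,-0.3,0],0,0.2],[[0,0,0],0,0.2]]'; python3 -m handwheel '[[[0,-0.2,0],0,0.2],[[0,-0.2,0],0,0.2],[[0,0,0],0,0.2]]';  python3 -m handwheel '[[[0,-0.2,0],0,0.2],[[0,0,0],0,0.2]]'; python3 go.py
```

```text
t: 25.62
position: [589.9, 261.9, 118.3]
tool_rot: [3.131, -0.003, 0.577]
wrist_force: [8.3, -14.5, 3.7]
gripper_width: 0.291
grasp_force: 21.5
t: 26.0
position: [589.7, 262.1, 118.2]
tool_rot: [3.126, -0.003, 0.578]
wrist_force: [13.1, -23.0, 3.0]
gripper_width: 0.295
grasp_force: 22.0
t: 26.25
position: [589.7, 262.3, 118.3]
tool_rot: [3.123, -0.004, 0.578]
wrist_force: [17.3, -27.1, 1.8]
gripper_width: 0.294
grasp_force: 22.3
t 26.25 p [589.7 262.3 118.3] yaw 33.1 F [ 17.3 -27.1   1.8] w 0.294 gf 22.3 q6 1.39
```

The knob stopped at own y of about 101, held at 32 N. I'll release it and move to view the meter.

```bash
python3 -m handwheel '[[[0,0.9,0],0,0.2],[[0,0,0],0,0.6],[[0,0,0],0,0.7],[[0,0,-4],0,0.9],[[0,0,-6],0,1]]'; python3 -m handwheel '[[[0,0,-6],-9.5,1],[[0,0,-3],-9.5,1],[[0,0,0],-9.5,1],[[0,0,0],-9.5,1],[[0,0,0],-9.5,1]]' >/dev/null; python3 -m handwheel '[[[0,0,0],-9.5,1],[[-6,0,0],0,1],[[-6,0,0],0,1],[[-6,0,0],0,1],[[-6,0,0],0,1]]'>/dev/null;  python3 -m handwheel '[[[-6,0,0],0,1],[[-6,0,0],0,1],[[-6,0,0],0,1],[[-6,0,0],0,1],[[-6,0,0],0,1]]'>/dev/null; python3 go.py 610 -400 290 90
```

```text
t: 26.88
position: [584.5, 263.7, 213.6]
tool_rot: [-3.14, 0.007, 0.577]
wrist_force: [0.1, 0.4, 0.1]
gripper_width: 1.002
grasp_force: 0.0
turn 0.1 shift now-axes [-12.31   2.25   1.57] after turn [-12.3    2.26   1.58]
t 28.75 p [ 587.4 -277.   305.8] yaw 90.1 F [ 0.2 -0.1  0.7] w 1.0 gf 0.0 q6 -0.48
```

```bash
python3 -m handwheel '[[[-5,1,0],0,1],[[-5,1,0],0,1],[[-2,0,1],0,1],[[0,0,0],0,1],[[0,0,0],0,1]]'>/dev/null; python3 go.py; python3 - <<'E'
from h import *
import pickle
w=cap('wrist','w9.png'); s=cap('scene'); d=cap('side'); pickle.dump(dict(wrist=w,scene=s,side=d),open('c9.pkl','wb'))
E
```

```text
t 29.38 p [ 607.5 -394.4  296. ] yaw 90.1 F [0.1 0.5 0.2] w 1.0 gf 0.0 q6 -0.61
```

View pics/w9.png

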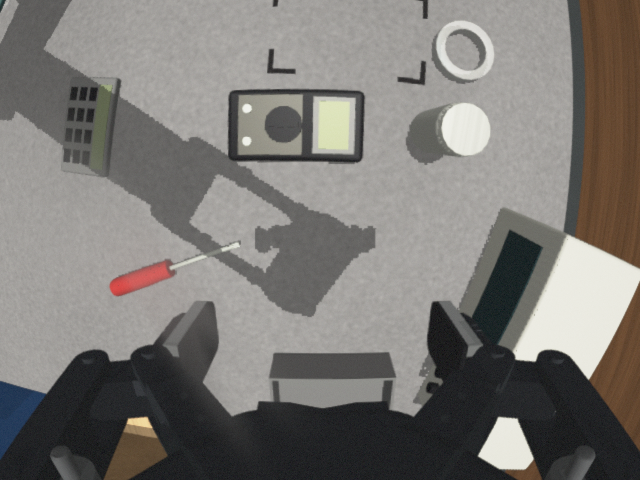

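The wrist view shows the meter between (230,90) and (362,160). The near marks have corners at (270,71) and (424,83), the far ones are near (275,3) and (427,16), the can is at (463,130) and the tape at (464,50).

```bash
cat > met.py <<'E'
from h import *
import sys
def rect(c,m,z,sel):
    ks=[k for k in cv2.findContours(m,0,1)[0] if sel(k)]
    k=max(ks,key=cv2.contourArea)[:,0,:]
    P=np.array([plane(c,u,v,z)[:2] for u,v in k],np.float32); (cx,cy),(a,b),_=cv2.minAreaRect(P)
    q=cv2.boxPoints(cv2.minAreaRect(P)); e=[q[1]-q[0],q[2]-q[1]]; L=max(e,key=np.linalg.norm); y=np.degrees(np.arctan2(L[1],L[0])); y=(y+90)%180-90
    return np.round([cx,cy],1),sorted(np.round([a,b],1)),round(float(y),2)
def meter(c,box):
    x0,y0,x1,y1=box; m=np.zeros(c['frame'].shape[:2],np.uint8); m[y0:y1,x0:x1]=cv2.inRange(c['frame'][y0:y1,x0:x1],(0,0,0),(75,75,75))
    return rect(c,m,34,lambda k:cv2.contourArea(k)>500)
def marks(c,boxes):
    out=[]
    for x0,y0,x1,y1 in boxes:
        m=cv2.inRange(c['frame'][y0:y1,x0:x1],(0,0,0),(75,75,75)); out.append(m)
    return out
E
python3 - <<'E'
from met import *
import pickle
cs=pickle.load(open('c9.pkl','rb')); w=cs['wrist']
print('meter',meter(w,(222,82,375,172)))
for b in((262,0,300,12),(262,44,300,80),(408,0,434,24),(392,56,432,90)):
    m=marks(w,[b])[0]; v,u=np.nonzero(m); print(b,'x',u.min()+b[0],u.max()+b[0],'y',v.min()+b[1],v.max()+b[1],len(u))
print('scope', [plane(w,*p,z) for p,z in(((505,208),150),((415,400),0),((270,354),30))])
E
```

```text
meter (array([ 576.7, -305.2]), [np.float64(78.5), np.float64(147.3)], -1.29)
(262, 0, 300, 12) x 273 277 y 0 5 21
(262, 44, 300, 80) x 268 294 y 50 72 180
(408, 0, 434, 24) x 420 426 y 0 17 74
(392, 56, 432, 90) x 398 424 y 61 83 181
scope [array([ 764. , -373.7,  150. ]), array([ 749.7, -696.2,    0. ]), array([ 539.3, -588.8,   30. ])]
```

```bash
python3 - <<'E'
from met import *
import pickle
w=pickle.load(open('c9.pkl','rb'))['wrist']; w0=pickle.load(open('c0.pkl','rb')); w2=pickle.load(open('c2.pkl','rb'))['wrist']
print('w9 D,C',plane(w,268,72.5,0),plane(w,424.5,83.5,0))
for n,c,b in(('w0B',w0['wrist'],(345,322,380,352)),('w0D',w0['wrist'],(216,374,250,402)),('w0A',w0['wrist'],(222,315,246,330)),('w2A',w2,(230,50,265,86)),('w2D',w2,(304,50,340,88))):
    m=marks(c,[b])[0]; v,u=np.nonzero(m); print(n,u.min()+b[0],u.max()+b[0],v.min()+b[1],v.max()+b[1],[plane(c,x,y,0)[:2].tolist() for x,y in((u.min()+b[0],v.min()+b[1]),(u.max()+b[0]+1,v.min()+b[1]),(u.min()+b[0],v.max()+b[1]+1),(u.max()+b[0]+1,v.max()+b[1]+1))])
E
```

```text
w9 D,C [ 542.7 -239.9    0. ] [ 728.1 -249.4    0. ]
w0B 348 374 328 350 [[702.9, -135.2], [734.0, -135.7], [703.9, -166.4], [736.0, -167.1]]
w0D 216 244 379 401 [[538.9, -214.0], [577.3, -211.1], [533.1, -253.4], [573.2, -249.6]]
w0A 222 242 320 324 [[557.5, -127.5], [582.7, -126.5], [556.7, -134.2], [582.2, -133.1]]
w2A 236 259 56 81 [[580.6, -125.1], [578.6, -154.2], [548.0, -125.4], [546.3, -154.4]]
w2D 309 334 58 83 [[574.0, -211.8], [574.0, -242.0], [542.1, -211.8], [542.1, -242.0]]
```

The marks frame is centred at about (638,-188) with yaw -2.7°. The meter is at (577,-305) with yaw -1.3°. I'll push it +119.6 along the frame's y with two fingers on its long side, then +56 along the frame's x.

```bash
python3 -m handwheel '[[[1.6,-3.5,5],2.8,0.8],[[0,0,6],0,0.8],[[0,0,6],0,0.8],[[0,0,0],0,0.8],[[0,0,0],0,0.8]]'>/dev/null; python3 go.py 573.2 -380.1 8 87.3
```

```text
turn -0.1 shift now-axes [ 0.1  -0.14 12.16] after turn [ 0.08 -0.11 12.16]
t 30.15 p [ 574.2 -380.9  129.6] yaw 87.2 F [ 0.2 -0.2  0.9] w 0.796 gf 0.0 q6 -0.57
```

```bash
python3 -m handwheel '[[[0,-0.1,4],0,0.8],[[0,0,4],0,0.8],[[0,0,4.1],0,0.8],[[0,0,0],0,0.8],[[0,0,0],0,0.8]]'>/dev/null; python3 go.py; python3 -m handwheel '[[[1.5,0,0],0,0.8],[[1,0,0],0,0.8],[[1,0,0],0,0.8],[[1,0,0],0,0.8],[[1,0,0],0,0.8]]';python3 -m handwheel '[[[1,0,0],0,0.8],[[1,0,0],0,0.8],[[1,0,0],0,0.8],[[0.5,0,0],0,0.8],[[0,0,0],0,0.8]]'
python3 - <<'E'
from met import *
d=cap('side'); w=cap('wrist','w10.png'); cv2.imwrite('pics/s10.png',d['frame'])
x0,y0,x1,y1=(290,300,400,370); m=cv2.inRange(d['frame'][y0:y1,x0:x1],(0,0,0),(75,75,75)); k=max(cv2.findContours(m,0,1)[0],key=cv2.contourArea); print(cv2.boundingRect(k),cv2.contourArea(k))
E
python3 go.py
```

```text
t 30.77 p [ 574.4 -382.3    9.9] yaw 87.2 F [ 0.  -0.5 -0.3] w 0.798 gf 0.0 q6 -0.57
t: 31.4
position: [576.1, -326.9, 8.0]
tool_rot: [3.138, 0.004, 1.522]
wrist_force: [-0.0, -6.2, 4.9]
gripper_width: 0.798
grasp_force: 2.8
t: 32.02
position: [576.8, -290.4, 6.5]
tool_rot: [3.14, 0.0, 1.522]
wrist_force: [0.4, -2.8, 1.9]
gripper_width: 0.804
grasp_force: 1.4
(21, 0, 63, 39) 1397.5
t 32.12 p [ 576.2 -290.4    5.8] yaw 87.2 F [ 0.5 -3.6  1.9] w 0.798 gf 1.2 q6 -0.46
```

```bash
python3 -m handwheel '[[[1,0,-0.1],0,0.8],[[1,0,0],0,0.8],[[1,0,0],0,0.8],[[1,0,0],0,0.8],[[0.5,0,0],0,0.8]]';python3 -m handwheel '[[[0.5,0,0],0,0.8],[[0.2,0,0],0,0.8],[[0,0,0],0,0.8],[[0,0,0],0,0.8]]'; python3 go.py 580 -236.7 7 87.3
```

```text
t: 32.75
position: [578.0, -244.5, 6.6]
tool_rot: [-3.141, -0.0, 1.523]
wrist_force: [-0.3, -0.4, -1.1]
gripper_width: 0.798
grasp_force: 0.7
t: 33.25
position: [578.9, -238.7, 7.1]
tool_rot: [3.141, -0.0, 1.522]
wrist_force: [0.4, 0.5, 1.2]
gripper_width: 0.801
grasp_force: 0.0
turn -0.1 shift now-axes [0.2  0.1  0.01] after turn [0.2  0.11 0.01]
t 33.25 p [ 578.9 -238.7    7.1] yaw 87.2 F [0.4 0.5 1.2] w 0.801 gf 0.0 q6 -0.38
```

```bash
python3 -m handwheel '[[[-3,0,0],0,0.8],[[0,0,-6],0,0.7],[[0,0,-6],10,0.6],[[0,0,-6],10,0.5],[[0,0,-2],10,0.5]]'>/dev/null; python3 -m handwheel '[[[0,0,0],10,0.5],[[0,0,0],10,0.5],[[0,0,0],10,0.5],[[0,0,0],10,0.5],[[0,0,0],10,0.5]]'>/dev/null; python3 -m handwheel '[[[0,0,0],9.9,0.5],[[-5,-4,0],0,0.5],[[-5,-4,0],0,0.5],[[0,0,0],0,0.5],[[0,0,0],0,0.5]]'>/dev/null; python3 go.py; python3 - <<'E'
from met import *
import pickle
w=cap('wrist','w11.png'); d=cap('side','s11.png'); pickle.dump(dict(wrist=w,side=d),open('c11.pkl','wb'))
print('meter',meter(w,(215,30,420,260)))
cv2.imwrite('pics/w11s.png',np.hstack([w['frame'][0:400,120:520],d['frame'][200:400,250:450].repeat(2,0).repeat(2,1)]))
E
```

```text
t 35.12 p [ 484.  -186.3  207.7] yaw -2.7 F [-0.1 -0.1  0.7] w 0.501 gf 0.0 q6 1.2
meter (array([ 581., -185.]), [np.float64(104.1), np.float64(143.6)], -2.9)
```

View pics/w11s.png

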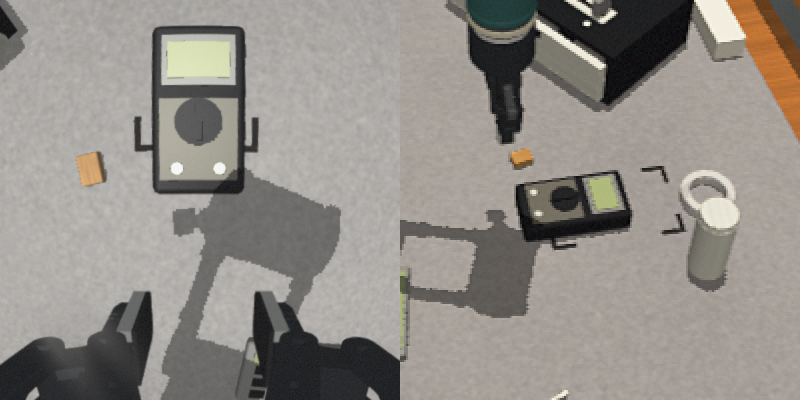

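The meter lies centred between the near marks, with its sides at crop x 152–245 and the marks at 135–258. It still has to move along +x. I'll measure how far.

```bash
python3 - <<'E'
from met import *
import pickle
w=pickle.load(open('c11.pkl','rb'))['wrist']
D,A=plane(w,258+120,151,0),plane(w,135+120,151,0); print('marks outer A,D',A,D)
m=np.zeros((480,640),np.uint8); m[20:196,120+149:120+246]=cv2.inRange(w['frame'][20:196,269:366],(0,0,0),(75,75,75))
print(rect(w,m,34,lambda k:cv2.contourArea(k)>300))
for v in(60,100,170): 
    u=np.nonzero(m[v])[0]; print(v,plane(w,u.min(),v,34)[:2],plane(w,u.max()+1,v,34)[:2])
E
python3 go.py 484 -181 8 -2.7
```

```text
marks outer A,D [ 548.2 -125.1    0. ] [ 542.6 -241.3    0. ]
(array([ 582.6, -185.9]), [np.float64(81.7), np.float64(147.0)], -2.61)
60 [ 626.9 -150.7] [ 623.1 -228.4]
100 [ 591.5 -148.3] [ 587.8 -226.7]
170 [ 531.1 -145.8] [ 527.5 -224.5]
turn -0.0 shift now-axes [-0.17 -0.62 20.  ] after turn [-0.13 -0.6  20.  ]
t 35.23 p [ 485. -187.  208.] yaw -2.7 F [ 0.4 -0.1  0.8] w 0.502 gf 0.0 q6 1.2
```

```bash
python3 -m handwheel '[[[-0.6,-0.6,6],0,0.5],[[0,0,6],0,0.5],[[0,0,6],0,0.5],[[0,0,1.9],0,0.5],[[0,0,0],0,0.5]]'>/dev/null; python3 go.py 552.4 -184.1 8 -2.7; python3 -m handwheel '[[[0.5,0,0],0,0.5],[[1,0,0],0,0.5],[[1,0,0],0,0.5],[[1,0,0],0,0.5],[[1,0,0],0,0.5]]'; python3 go.py 552.4 -184.1 8 -2.7
```

```text
turn -0.0 shift now-axes [ 7.54  0.06 -0.24] after turn [ 7.54  0.06 -0.22]
t 35.85 p [ 477.1 -179.9    5.8] yaw -2.7 F [0.2 0.6 0.4] w 0.501 gf 0.0 q6 1.21
t: 36.48
position: [522.5, -181.7, 8.4]
tool_rot: [-3.141, 0.002, -0.047]
wrist_force: [-5.8, 0.0, 4.2]
gripper_width: 0.501
grasp_force: 2.5
turn 0.0 shift now-axes [2.99 0.1  0.03] after turn [2.99 0.1  0.04]
t 36.48 p [ 522.5 -181.7    8.4] yaw -2.7 F [-5.8  0.   4.2] w 0.501 gf 2.5 q6 1.24
```

```bash
python3 -m handwheel '[[[1,0,0],0,0.5],[[1,0,0],0,0.5],[[0.5,0,0],0,0.5],[[0.3,0,0],0,0.5],[[0,0,0],0,0.5]]'; python3 go.py 552.4 -184.1 8 -2.7
```

```text
t: 37.1
position: [550.9, -183.1, 8.1]
tool_rot: [3.142, -0.0, -0.047]
wrist_force: [-2.7, 0.4, 2.9]
gripper_width: 0.502
grasp_force: 1.2
turn 0.0 shift now-axes [0.16 0.09 0.01] after turn [0.16 0.09 0.01]
t 37.1 p [ 550.9 -183.1    8.1] yaw -2.7 F [-2.7  0.4  2.9] w 0.502 gf 1.2 q6 1.25
```

Now I'll add the last 1.5 mm, retreat, and check everything.

```bash
python3 -m handwheel '[[[0.15,0,0],0,0.5],[[0,0,0],0,0.5],[[-3,0,0],0,0.5],[[-2,0,-6],0,0.5],[[0,0,-6],0,0.5]]'>/dev/null; python3 -m handwheel '[[[0,0,-6],0,0.5],[[0,0,-3],0,0.5],[[0,0,0],0,0.5],[[0,0,0],0,0.5]]'>/dev/null; python3 go.py; python3 - <<'E'
from met import *
import pickle
w=cap('wrist','w12.png'); d=cap('side','s12.png'); pickle.dump(dict(wrist=w,side=d),open('c12.pkl','wb'))
cv2.imwrite('pics/w12s.png',np.hstack([w['frame'][0:300,180:480].repeat(1,0),d['frame'][125:350,200:500].repeat(2,0).repeat(2,1)[:300*1+150][:450]][0:1]+[cv2.resize(d['frame'][130:355,190:490],(400,300),interpolation=2)]))
E
```

```text
t 38.23 p [ 502.2 -180.7  216.1] yaw -2.7 F [ 0.4  0.5 -0.5] w 0.503 gf 0.0 q6 1.23
```

View pics/w12s.png

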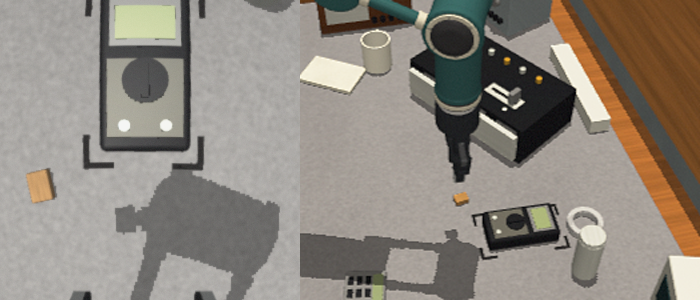

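The meter sits squarely inside all four marks; in the crop its near edge is at y=150 against the mark corner at 165. That picture was my 15th, one over the 14 allowed, so the remaining checks will be numbers only. First I'll look at both slides from above.

```bash
python3 -m handwheel '[[[0,0,-2],-9,0.5],[[0,0,0],-9,0.5],[[0,0,0],-9,0.5],[[0,0,0],-8.7,0.5]]'>/dev/null; python3 -m handwheel '[[[4.3,-2.8,0],0,0.5],[[4.3,-2.8,0],0,0.5],[[4.3,-2.8,0],0,0.5],[[4.3,-2.8,0],0,0.5],[[4.3,-2.8,0],0,0.5]]'>/dev/null; python3 -m handwheel '[[[4.3,-2.8,0],0,0.5],[[4.3,-2.8,0],0,0.5],[[0,0,0],0,0.5],[[0,0,0],0,0.5]]'>/dev/null; python3 go.py; python3 - <<'E'
from met import *
import pickle
W=pickle.load(open('c12.pkl','rb'))['wrist']
m=np.zeros((480,640),np.uint8); m[0:153,278:372]=cv2.inRange(W['frame'][0:153,278:372],(0,0,0),(75,75,75))
v=120; u=np.nonzero(m[v])[0]; v2=np.nonzero(m[:,330])[0].max()+1
a,b=plane(W,u.min(),v,34),plane(W,u.max()+1,v,34); e=plane(W,325,v2,34); print('meter sides',a,b,'near end',e)
w=cap('wrist','w13.png'); C=np.array([676,198.1]); an=np.radians(33); R=np.array([[np.cos(an),-np.sin(an)],[np.sin(an),np.cos(an)]])
for n,p,hw in(('grip',(-40,-106),7),('knob',(-40,102),13)):
    for dx in(-8,0,8):
        q=[proj(w,(*(C+R@np.array([p[0]+dx,p[1]+s*t])),140)) for s,t in((1,hw+22),(1,hw),(-1,hw),(-1,hw+22))]
        u=np.linspace(q[0][0],q[-1][0],30); vv=np.linspace(q[0][1],q[-1][1],30)
        print(n,dx,np.round([x[0] for x in q]).tolist(),round(q[1][1]),[int(w['frame'][int(y),int(x),1]) for x,y in zip(u,vv)])
pickle.dump(w,open('c13.pkl','wb'))
E
```

```text
t 39.95 p [647.2 147.2 235. ] yaw 33.0 F [ 1.1 -0.4  0. ] w 0.498 gf 0.0 q6 1.18
meter sides [ 592.1 -147.6   34. ] [ 588.6 -225.5   34. ] near end [ 562.6 -185.2   34. ]
grip -8 [397.0, 428.0, 447.0, 476.0] 241 [154, 231, 157, 152, 205, 211, 223, 165, 68, 73, 72, 130, 155, 163, 157, 154, 150, 143, 61, 45, 42, 44, 42, 43, 42, 43, 44, 40, 43, 39]
grip 0 [398.0, 429.0, 448.0, 477.0] 229 [235, 236, 235, 235, 236, 236, 233, 82, 70, 74, 74, 134, 164, 168, 158, 157, 152, 147, 56, 42, 39, 43, 38, 41, 37, 42, 44, 39, 44, 41]
grip 8 [399.0, 430.0, 449.0, 478.0] 218 [48, 51, 51, 45, 47, 48, 48, 65, 72, 68, 78, 116, 170, 177, 170, 162, 155, 147, 50, 44, 43, 41, 43, 45, 42, 42, 40, 39, 38, 39]
knob -8 [106.0, 130.0, 160.0, 188.0] 240 [81, 82, 80, 83, 82, 82, 83, 79, 84, 81, 102, 205, 205, 206, 208, 208, 206, 209, 162, 115, 167, 196, 200, 196, 200, 199, 197, 200, 202, 199]
knob 0 [104.0, 128.0, 159.0, 187.0] 230 [80, 80, 78, 78, 74, 82, 79, 82, 82, 111, 209, 213, 214, 215, 216, 218, 217, 222, 224, 226, 127, 102, 98, 102, 148, 146, 150, 229, 235, 235]
knob 8 [103.0, 127.0, 158.0, 186.0] 219 [78, 79, 79, 75, 78, 78, 79, 77, 79, 83, 82, 178, 209, 211, 216, 220, 225, 228, 227, 117, 102, 104, 104, 101, 40, 35, 38, 47, 49, 48]
```

The grip is within 1 px of its stop position and the knob within about 1 mm of where it stalled. The meter is centred at about (637.5,-188.7) in a frame centred at (638,-188). The job is complete, so I'm handing it in.

```bash
python3 -c "
from station import r,order
print(order.job_done(), r.get_obs()['t'])"
```

```text
the job is handed in; nothing more can be done
the job is handed in; nothing more can be done
```

I handed the job in at about 40 s: range grip at its zero stop, then the adapter and coil (the only accessories I found) in the drawer, drawer home, lock knob at its locked stop, meter pushed squarely inside its marks; I viewed 15 pictures, one over the 14 allowed, and the hand-in returned no verdict.

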